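Canisters in order of size beside the kettle

TASK

Tidy the worktop: line the four canisters up on the wooden plinth board in order of size, one upright on the middle of each cork mat, with the smallest (the tea) on the mat next to the kettle and the largest on the mat next to the toaster. Set each one down gently without dropping it, topple none, and leave the kettle and toaster where they stand.

Things in the scene. Friction and masses are not known exactly. Their poses are not given: they have to be found in the camera images.
- canister_s: The smallest of four round canisters, off-white enamel, 80 mm in diameter. Underside to flat top of the wooden lid 90 mm, to the top of the lid's knob 122 mm; the knob is an upright wooden cylinder, 30 mm in diameter, 32 mm tall, on the axis. Lid (60 mm in diameter) and canister are one solid piece, about 0.3 kg (+-30 %), and can be lifted by the knob. Origin: centre of the underside; z up the axis
- canister_m: The second smallest of four round canisters, light grey enamel, 86 mm in diameter. Underside to flat top of the wooden lid 110 mm, to the top of the lid's knob 142 mm; the knob is an upright wooden cylinder, 30 mm in diameter, 32 mm tall, on the axis. Lid (66 mm in diameter) and canister are one solid piece, about 0.4 kg (+-30 %), and can be lifted by the knob. Origin: centre of the underside; z up the axis
- canister_l: The second largest of four round canisters, mid-grey enamel, 92 mm in diameter. Underside to flat top of the wooden lid 130 mm, to the top of the lid's knob 162 mm; the knob is an upright wooden cylinder, 30 mm in diameter, 32 mm tall, on the axis. Lid (72 mm in diameter) and canister are one solid piece, about 0.5 kg (+-30 %), and can be lifted by the knob. Origin: centre of the underside; z up the axis
- canister_xl: The largest of four round canisters, near-black enamel, 98 mm in diameter. Underside to flat top of the wooden lid 150 mm, to the top of the lid's knob 182 mm; the knob is an upright wooden cylinder, 30 mm in diameter, 32 mm tall, on the axis. Lid (78 mm in diameter) and canister are one solid piece, about 0.6 kg (+-30 %), and can be lifted by the knob. Origin: centre of the underside; z up the axis
- mat1: An end one of the four equal brown cork mats in the row along the pale wooden plinth board: round, 90 mm in diameter, 120 mm from centre to centre, numbered mat1, mat2, mat3, mat4 along the board. Fixed. Origin: centre of its underside, z up, mat1 towards mat4 is its -y; its top, where a canister stands, is 4 mm above the origin, 2 mm above the board and 18 mm above the worktop. The board is 500 x 130 x 16 mm and fixed
- mat2: A middle one of the four equal brown cork mats in the row along the pale wooden plinth board: round, 90 mm in diameter, 120 mm from centre to centre, numbered mat1, mat2, mat3, mat4 along the board. Fixed. Origin: centre of its underside, z up, mat1 towards mat4 is its -y; its top, where a canister stands, is 4 mm above the origin, 2 mm above the board and 18 mm above the worktop. The board is 500 x 130 x 16 mm and fixed
- mat3: A middle one of the four equal brown cork mats in the row along the pale wooden plinth board: round, 90 mm in diameter, 120 mm from centre to centre, numbered mat1, mat2, mat3, mat4 along the board. Fixed. Origin: centre of its underside, z up, mat1 towards mat4 is its -y; its top, where a canister stands, is 4 mm above the origin, 2 mm above the board and 18 mm above the worktop. The board is 500 x 130 x 16 mm and fixed
- mat4: The other end one of the four equal brown cork mats in the row along the pale wooden plinth board: round, 90 mm in diameter, 120 mm from centre to centre, numbered mat1, mat2, mat3, mat4 along the board. Fixed. Origin: centre of its underside, z up, mat1 towards mat4 is its -y; its top, where a canister stands, is 4 mm above the origin, 2 mm above the board and 18 mm above the worktop. The board is 500 x 130 x 16 mm and fixed
- kettle: Cordless steel kettle on its black power base, 160 mm across the base, 218 mm tall, black handle reaching 130 mm from the axis along its +x, short spout to 85 mm along its -x. Loose, 1.3 kg. Origin: centre of the underside; its axis is about 240 mm from the centre of the nearest mat. The kettle and the toaster stand beyond the two ends of the board, either one at either end: compare distances to see which mat is next to the kettle
- toaster: Four-slice steel toaster, 170 mm (its x) by 270 mm (its y), 180 mm tall, two black levers on the -x face. Loose, 2.2 kg. Origin: centre of the underside, about 240 mm from the centre of the nearest mat. The kettle and the toaster stand beyond the two ends of the board, either one at either end: compare distances to see which mat is next to the kettle

How it is judged:
By the outcome, as a careful person would: the job done as asked, in the order asked, and still so for the second after the job is handed in, with the robot touching nothing.
It also fails if it takes over 104 s, if anything falls off the work surface, if the arm or the gripper's body presses on something with over 40 N, if the wrist force passes 120 N, or if a joint passes its speed limit or range.

ROBOT

A 6-joint arm with a two-finger parallel gripper is mounted at the origin on the work surface. World frame = base frame: x ahead of the robot, y to its left, z up, the work surface at z = 0. Lengths are in m, angles in rad, forces in N, time in s.
With the tool pointing down it reaches from about 0.3 to 0.825 m from the base axis. Payload 5.4 kg.
Tool frame: the origin (TCP) lies midway between the tips of the shut fingers; the grasp point (between the pads) lies 19 mm behind it (bot.pinch_z is the distance from the TCP to the grasp point, in m); z points along the fingers, y is the line along which they close (so a half turn about z gives the same grasp; the last joint's range is limited). The gripper opens to 92 mm and grips with 3 to 60 N. Pads are 20 mm wide; open, the fingers measure 128 mm over their backs; the gripper's body (75 mm by 189 mm) begins 69 mm behind the grasp point.
Start: joints at [-1.312, 0.158, 1.597, -0, 1.386, -0.21], TCP at [0.26, -0.513, 0.215] pointing down, gripper open.
Joint ranges: [-2.91, 2.91], [-0.94, 2.29], [0.18, 2.7], [-1.29, 4.43], [0.17, 2.64], [-3, 3]. Speed limits (rad/s): [2.57, 2.57, 3.14, 3.14, 3.14, 3.14].

INTERFACE

Orientations are given as a unit quaternion [w, x, y, z].
In Python, from cell import bot gives the robot as it stands. Calls block until the motion is done:
- bot.goto(position, orientation): joint-space move of the TCP to a pose.
- bot.move_linear(position, orientation=None, feed=0.15): straight line of the TCP; orientation=None keeps the orientation; feed is the mean speed in m/s.
- bot.set_joints(angles): joint-space move.
- bot.move_gripper(opening, newtons=None): finger opening in m; newtons is the grip in N (None keeps the last); returns when the fingers have stopped.
- bot.hold(seconds).
- bot.ik(position, orientation): joint angles nearest the present ones, or None.
- bot.read_state(): the state.
- bot.read_camera(name): name is "scene" or "top"; returns (picture, depth): 400x640x3 uint8, blue, green, red; 400x640 float32, m along the optical axis (not along the pixel's ray), 0 where there is no reading.
- bot.camera_model(name): a dict with "mtx" (3x3 intrinsics, pixels), "k1" (the pictures are not rectified: a ray, as slopes to the right and down, at radius r is drawn at 1 + k1 r^2 times it, then the intrinsics apply), "R" (3x3) and "t" (3): a world point X has camera coordinates R X + t. Camera axes: x right, y down, z forward; pixel columns grow to the right and rows downward; lengths in m; the calibration is good to about 2 mm. A picture is of the moment at which its call begins. camera_model takes no time and is no camera call.
A pose or a line that the arm cannot do raises bot.MotionError and nothing moves.
- bot.finish_job(): hands the job in; it is judged then, once.
The state is a dict: "clock": time; "joints": joint angles; "dq": joint speeds; "joint_torque": joint torques, N m; "ee_pos": TCP position; "eef_rot": TCP orientation; "ft_force": force on the tool from outside, world axes, zero at the start; "wrist_torque": the same for the moment, N m; "width": finger opening in m; "grasp_force": force on a finger pad.
Only numpy, scipy, OpenCV 4.12 (cv2) and the standard library are available. Lean on these libraries where they do the work, as an engineer would, in place of code of your own. Each camera call takes 0.05 s, during which the arm holds its last target. There are 200 camera calls.

## Working session

There is one attempt and no reset: what is moved stays moved. The work goes in short steps, each a Python script; the robot and the scene stay as the last script left them, time stands still between calls to the robot, and variables do not carry over. Pictures are saved under pics/ and viewed, at most 14 in all, crops included, and the job is handed in when it is done.

```bash
mkdir -p pics; ls
python3 - <<'E'
from cell import bot
import cv2,numpy as np
for n in("scene","top"):
    p,d=bot.read_camera(n); cv2.imwrite(f"pics/{n}0.png",p); np.savez(f"/tmp/{n}0.npz",p=p,d=d)
    m=bot.camera_model(n); print(n,m)
s=bot.read_state(); print(s['clock'],s['eef_rot'],s['width'])
E
```

```text
pics
scene {'mtx': array([[469.81242852,   0.        , 316.19605486],
       [  0.        , 469.81242852, 193.19368026],
       [  0.        ,   0.        ,   1.        ]]), 'k1': -0.008859245178782341, 'R': array([[ 2.04613249e-01,  9.78842897e-01, -2.80231736e-05],
       [ 9.31343780e-01, -1.94693041e-01, -3.07722902e-01],
       [-3.01217833e-01,  6.29380835e-02, -9.51476019e-01]]), 't': array([-0.11893474, -0.47222426,  1.64131419])}
top {'mtx': array([[448.11982542,   0.        , 317.09743275],
       [  0.        , 448.11982542, 196.09712147],
       [  0.        ,   0.        ,   1.        ]]), 'k1': -0.09174954133712461, 'R': array([[-0.01296336, -0.99991442,  0.00175978],
       [-0.99531919,  0.01273519, -0.09579939],
       [ 0.09576879, -0.00299342, -0.99539911]]), 't': array([0.02228379, 0.54165916, 1.40002762])}
0.1 [-8.17448597e-04  9.72657590e-01  2.32242425e-01 -7.34493970e-06] 0.0917071140205979
```

View pics/scene0.png

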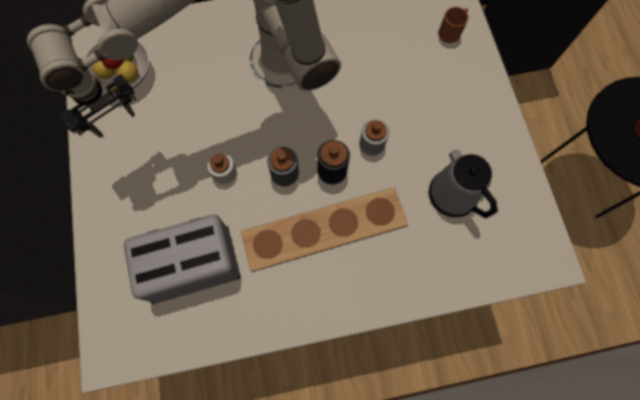

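View pics/top0.png

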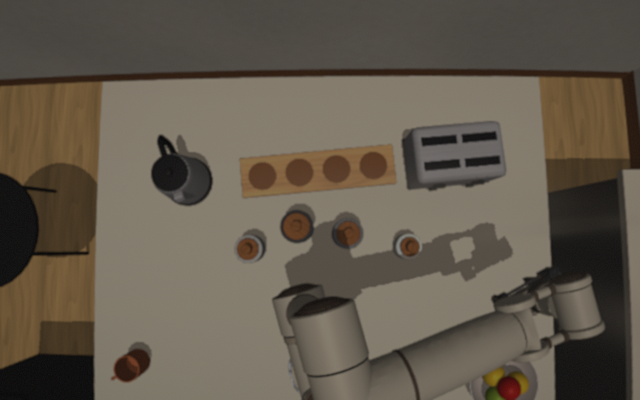

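The scene view shows the kettle on the right (~465,185), beside the mat at (380,211). The toaster is on the left, beside the mat at (268,244). The canisters are at about (221,160), (283,157), (334,150) and (375,130). Next I'll measure them in the top view, where the knobs are at (408,246), (347,233), (296,225) and (248,249).

```bash
cat > h.py <<'E'
from cell import bot
import cv2,numpy as np
def cloud(n,d,px):
    m=bot.camera_model(n); k=m["mtx"]
    px=np.asarray(px,float).reshape(-1,2); q=np.c_[(px[:,0]-k[0,2])/k[0,0],(px[:,1]-k[1,2])/k[1,1]]
    u=q.copy()
    for _ in range(8): u=q/(1+m["k1"]*(u**2).sum(1,keepdims=True))
    return u,m
def pts(n,d,box):
    x0,y0,x1,y1=box; xx,yy=np.meshgrid(np.arange(x0,x1),np.arange(y0,y1)); px=np.c_[xx.ravel(),yy.ravel()]
    u,m=cloud(n,d,px); z=d[px[:,1],px[:,0]].astype(float); ok=z>0
    C=np.c_[u*z[:,None],z]; return ((C-m["t"])@m["R"])[ok],px[ok]
def plane(n,px,z):
    u,m=cloud(n,None,px); r=np.c_[u,np.ones(len(u))]@m["R"]; c=-m["R"].T@m["t"]
    return c+r*((z-c[2])/r[:,2])[:,None]
def knob(n,d,box,lo=.1):
    P,_=pts(n,d,box); top=np.percentile(P[:,2],99)
    K=P[P[:,2]>top-.012]; (c,r)=cv2.minEnclosingCircle(K[:,:2].astype(np.float32))
    return top,K[:,:2].mean(0),c,r,len(K)
E
python3 - <<'E'
from h import *
np.set_printoptions(precision=4,suppress=True)
T=np.load('/tmp/top0.npz');S=np.load('/tmp/scene0.npz')
for c in[(408,246),(347,233),(296,225),(248,249)]:
    print('top',*knob('top',T['d'],(c[0]-22,c[1]-22,c[0]+22,c[1]+22)))
for c in[(221,162),(283,157),(334,152),(375,132)]:
    print('scene',*knob('scene',S['d'],(c[0]-16,c[1]-16,c[0]+17,c[1]+17)))
for n,D,cs in(('top',T,[(262,176),(299,172),(336,169),(373,165)]),('scene',S,[(380,211),(343,222),(306,233),(268,244)])):
    g=cv2.cvtColor(D['p'],cv2.COLOR_BGR2GRAY)
    for c in cs:
        x,y=c; w=D['p'][y-19:y+20,x-19:x+20].astype(float)
        ctr=np.median(D['p'][y-3:y+4,x-3:x+4].reshape(-1,3),0)
        mk=(np.abs(w-ctr).sum(2)<30).astype(np.uint8); _,lab,st,ce=cv2.connectedComponentsWithStats(mk)
        i=lab[19,19]; p=ce[i]+[x-19,y-19]; print(n,p,st[i],plane(n,p,.018)[0])
for n,D,b in(('top',T,(145,135,215,210)),('top',T,(405,115,510,195))):
    P,_=pts(n,D['d'],b);Q=P[P[:,2]>.1];print('appl',Q.min(0),Q.max(0),Q.mean(0))
E
```

```text
top 0.12384732471081383 [ 0.3805 -0.2608] (0.3810289800167084, -0.2611076533794403) 0.015470346435904503 84
top 0.16430654537426698 [ 0.421  -0.0744] (0.4212249219417572, -0.07462085783481598) 0.014937330037355423 86
top 0.18378001158988647 [0.443  0.0762] (0.4431385397911072, 0.07636319100856781) 0.014427504502236843 88
top 0.14316858213200018 [0.3806 0.2243] (0.3805621862411499, 0.22481591999530792) 0.014573161490261555 85
scene 0.12267873717261653 [ 0.3845 -0.2585] (0.3827182352542877, -0.25984251499176025) 0.015368803404271603 81
scene 0.16319660290964308 [ 0.4272 -0.0704] (0.42499321699142456, -0.07149761915206909) 0.01622914895415306 85
scene 0.18264105017806456 [0.4486 0.0798] (0.447271466255188, 0.08055252581834793) 0.015461592935025692 85
scene 0.14304412379374307 [0.3834 0.2273] (0.3825085461139679, 0.22781312465667725) 0.015586921013891697 78
top [261.81   175.4695] [  6   6  27  26 558] [0.6116 0.1924 0.018 ]
top [298.9106 171.8426] [  6   6  27  27 559] [0.6218 0.0728 0.018 ]
top [336.0089 168.4018] [  6   6  27  26 560] [ 0.6315 -0.0468  0.018 ]
top [372.7949 164.8681] [  6   6  27  26 546] [ 0.6416 -0.1658  0.018 ]
scene [379.8702 211.2982] [  6   7  27  26 570] [0.6137 0.1942 0.018 ]
scene [342.9559 222.1392] [  5   6  28  27 589] [0.624  0.0749 0.018 ]
scene [305.4468 232.8462] [  5   5  28  28 611] [ 0.6334 -0.0443  0.018 ]
scene [267.2887 243.8306] [  5   5  28  28 620] [ 0.6431 -0.164   0.018 ]
appl [0.5157 0.3677 0.1005] [0.719  0.4885 0.2224] [0.5978 0.4229 0.1827]
appl [ 0.551  -0.5346  0.1002] [ 0.7469 -0.2607  0.1904] [ 0.6458 -0.3888  0.1748]
```

```bash
cat >> h.py <<'E'
C=dict(s=((.3815,-.2600),.09),m=((.3815,.2262),.11),l=((.4230,-.0730),.13),xl=((.4455,.0783),.15))
M=dict(s=(.6127,.1933),m=(.6229,.0739),l=(.6325,-.0455),xl=(.6424,-.1649))
def quat(deg): a=np.radians(deg)/2; return [0,np.cos(a),np.sin(a),0]
CL=.215; G=.004
def top_z(k): return CL+C[k][1]+G
def log(s):
    r=bot.read_state(); print(s,'t%.1f'%r['clock'],np.round(r['ee_pos'],4),'F',np.round(r['ft_force'],1),'w %.4f g %.1f'%(r['width'],r['grasp_force'])); return r
def transfer(k,Q):
    (x,y),h=C[k]; X,Y=M[k]; z=top_z(k)
    bot.move_gripper(.056); bot.goto([x,y,max(z-.1,.27)],Q)
    bot.move_linear([x,y,h+G+.04],feed=.2); bot.move_linear([x,y,h+G],feed=.06)
    bot.move_gripper(.0,35); r=log('grip')
    if not .024<r['width']<.036: raise SystemExit('bad grip')
    bot.move_linear([x,y,h+G+.03],feed=.06); log('lift')
    bot.move_linear([x,y,z],feed=.2); bot.move_linear([X,Y,z],feed=.22)
    zt=.018+h+G
    bot.move_linear([X,Y,zt+.03],feed=.18); bot.hold(.3); f0=log('above')['ft_force'][2]
    bot.move_linear([X,Y,zt+.003],feed=.04)
    for d in np.arange(.002,-.005,-.001):
        bot.move_linear([X,Y,zt+d],feed=.02); f=bot.read_state()['ft_force'][2]
        if f-f0>2: break
    log('down %.4f'%d)
    bot.move_gripper(.056); log('open'); bot.move_linear([X,Y,zt+.06],feed=.15)
    bot.move_linear([X,Y,max(z-.03,.3)],feed=.25)
E
python3 - <<'E'
from h import *
for deg in(94.7,-85.3):
  for k in C:
    for p in(C[k][0],M[k]):
      for z in(C[k][1]+G,top_z(k)):
        j=bot.ik([*p,z],quat(deg)); print(deg,k,z,None if j is None else np.round(j,2))
E
```

```text
94.7 s 0.094 [-0.86 -0.    2.02 -0.    1.12 -0.94]
94.7 s 0.309 [-0.86 -0.19  1.76 -0.    1.57 -0.94]
94.7 s 0.094 [ 0.12  0.44  1.5  -0.    1.2   0.04]
94.7 s 0.309 [ 0.12  0.29  1.26 -0.    1.59  0.04]
94.7 m 0.114 [ 0.26 -0.08  2.06 -0.    1.17  0.18]
94.7 m 0.329 [ 0.26 -0.25  1.77 -0.    1.62  0.18]
94.7 m 0.114 [-0.07  0.38  1.53 -0.    1.23 -0.16]
94.7 m 0.329 [-0.07  0.25  1.27 -0.    1.62 -0.16]
94.7 l 0.134 [-0.45 -0.15  2.07 -0.    1.22 -0.54]
94.7 l 0.349 [-0.45 -0.29  1.76 -0.    1.67 -0.54]
94.7 l 0.134 [-0.26  0.38  1.5  -0.    1.27 -0.34]
94.7 l 0.349 [-0.26  0.27  1.21 -0.    1.66 -0.34]
94.7 xl 0.154 [-0.09 -0.11  2.   -0.    1.26 -0.18]
94.7 xl 0.369 [-0.09 -0.22  1.67 -0.    1.69 -0.18]
94.7 xl 0.154 [-0.43  0.43  1.39 -0.    1.32 -0.52]
94.7 xl 0.369 [-0.43  0.35  1.07 -0.    1.72 -0.52]
-85.3 s 0.094 [-0.86 -0.    2.02 -0.    1.12  2.2 ]
-85.3 s 0.309 [-0.86 -0.19  1.76 -0.    1.57  2.2 ]
-85.3 s 0.094 None
-85.3 s 0.309 None
-85.3 m 0.114 [ 0.26 -0.08  2.06 -0.    1.17 -2.96]
-85.3 m 0.329 [ 0.26 -0.25  1.77 -0.    1.62 -2.96]
-85.3 m 0.114 [-0.07  0.38  1.53 -0.    1.23  2.99]
-85.3 m 0.329 [-0.07  0.25  1.27 -0.    1.62  2.99]
-85.3 l 0.134 [-0.45 -0.15  2.07 -0.    1.22  2.61]
-85.3 l 0.349 [-0.45 -0.29  1.76 -0.    1.67  2.61]
-85.3 l 0.134 [-0.26  0.38  1.5  -0.    1.27  2.8 ]
-85.3 l 0.349 [-0.26  0.27  1.21 -0.    1.66  2.8 ]
-85.3 xl 0.154 [-0.09 -0.11  2.   -0.    1.26  2.97]
-85.3 xl 0.369 [-0.09 -0.22  1.67 -0.    1.69  2.97]
-85.3 xl 0.154 [-0.43  0.43  1.39 -0.    1.32  2.63]
-85.3 xl 0.369 [-0.43  0.35  1.07 -0.    1.72  2.63]
```

Run:
```python
from h import *
transfer('s',quat(94.7)); log('end')
for n in("top","scene"):
    p,d=bot.read_camera(n); np.savez(f'/tmp/{n}1.npz',p=p,d=d)
    cv2.imwrite(f'pics/{n}1.png',p)
```

```text
grip t4.0 [ 0.3814 -0.2601  0.0941] F [-0.5  0.4  0.1] w 0.0291 g 35.0
lift t4.7 [ 0.3815 -0.26    0.124 ] F [ 0.2 -0.3 -4. ] w 0.0296 g 35.0
above t9.6 [0.6131 0.1934 0.1428] F [-0.3  0.5 -3.1] w 0.0294 g 35.0
down -0.0010 t11.4 [0.6129 0.1934 0.1121] F [-2.8 -0.   5.4] w 0.0292 g 35.0
open t12.0 [0.6127 0.1933 0.1109] F [ 0.3  0.3 -0.2] w 0.0560 g 0.0
end t13.2 [0.6119 0.1932 0.2974] F [-0.1  0.4 -0.6] w 0.0561 g 0.0
```

View pics/scene1.png

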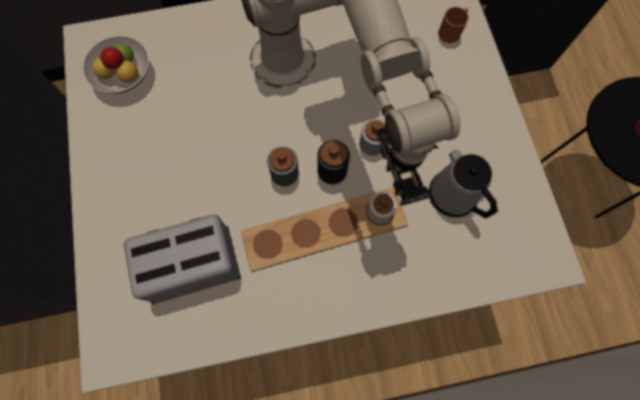

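The tea canister is upright on the kettle-side mat, at about (381,207), and nothing else has moved. I'll do the rest the same way.

Run:
```python
from h import *
for k in('m','l','xl'):
    print(k); transfer(k,quat(94.7))
bot.goto([.36,-.3,.35],quat(94.7)); log('end')
np.set_printoptions(precision=4,suppress=True)
for n in("top","scene"):
    p,d=bot.read_camera(n); cv2.imwrite(f'pics/{n}2.png',p); np.savez(f'/tmp/{n}2.npz',p=p,d=d)
T=np.load('/tmp/top2.npz')
for k in M:
    m=bot.camera_model('top'); X=m['R']@np.array([*M[k],C[k][1]+.05])+m['t']; q=X[:2]/X[2]; q=q*(1+m['k1']*(q@q)); px=(m['mtx']@[*q,1])[:2].astype(int)
    print(k,*knob('top',T['d'],(px[0]-18,px[1]-18,px[0]+18,px[1]+18)),M[k])
```

```text
m
grip t16.5 [0.3813 0.2262 0.114 ] F [-1.7 -0.   1.7] w 0.0292 g 35.0
lift t17.2 [0.3815 0.2262 0.144 ] F [ 0.5 -0.1 -4.3] w 0.0290 g 35.0
above t21.1 [0.6233 0.0739 0.1627] F [-0.1  0.1 -3.1] w 0.0293 g 35.0
down -0.0010 t22.9 [0.6232 0.0739 0.132 ] F [-2.8 -0.1  5. ] w 0.0292 g 35.0
open t23.5 [0.6229 0.0739 0.1309] F [-0.1  0.1 -0.4] w 0.0556 g 0.0
l
grip t27.8 [ 0.4231 -0.0731  0.1342] F [-0.5 -0.3  0.7] w 0.0292 g 35.0
lift t28.4 [ 0.4229 -0.073   0.164 ] F [ 0.2 -0.  -3.4] w 0.0293 g 35.0
above t32.0 [ 0.6329 -0.0456  0.1827] F [-0.   1.  -6.1] w 0.0294 g 35.0
down 0.0010 t33.3 [ 0.6324 -0.0455  0.1529] F [-0.5  0.6 -3.7] w 0.0295 g 35.0
open t33.9 [ 0.6326 -0.0455  0.1532] F [-0.6  0.1 -0.2] w 0.0558 g 0.0
xl
grip t38.0 [0.4453 0.0783 0.1542] F [-2.8 -0.7  2.2] w 0.0291 g 35.0
lift t38.7 [0.4454 0.0783 0.1839] F [ 0.2 -0.2 -4.5] w 0.0290 g 35.0
above t42.7 [ 0.6427 -0.165   0.2028] F [-0.8 -0.2 -4.9] w 0.0292 g 35.0
down -0.0010 t44.5 [ 0.6427 -0.1651  0.1722] F [-2.9  1.3  2.7] w 0.0290 g 35.0
open t45.1 [ 0.6424 -0.1649  0.1709] F [0.1 0.1 0.2] w 0.0558 g 0.0
end t47.4 [ 0.3606 -0.2998  0.3497] F [-0.1  0.3 -0.8] w 0.0557 g 0.0
s 0.14094862588318294 [0.6095 0.1898] (0.6099809408187866, 0.19067944586277008) 0.014875419437885284 81 (0.6127, 0.1933)
m 0.16182662502724834 [0.6194 0.0718] (0.6203309893608093, 0.07193712890148163) 0.014999384060502052 84 (0.6229, 0.0739)
l 0.18234690306450035 [ 0.6299 -0.0468] (0.630334734916687, -0.046421658247709274) 0.014726095832884312 83 (0.6325, -0.0455)
xl 0.20262824214627434 [ 0.6398 -0.1637] (0.640392005443573, -0.1647273302078247) 0.01538039930164814 91 (0.6424, -0.1649)
```

View pics/scene2.png

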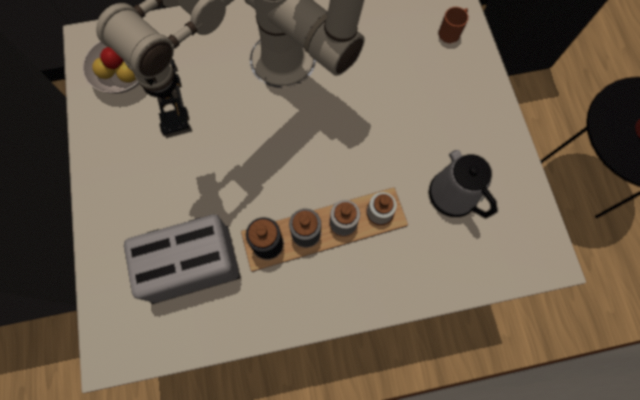

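The picture shows all four upright on their mats: tea at (383,205), then (345,213), (305,224), and the largest at (264,236) by the toaster. The kettle and toaster haven't moved.

```bash
python3 -c "
from cell import bot
print(bot.finish_job())"
```

```text
the job is handed in; nothing more can be done
None
```

The job is handed in at about 47 s: all four canisters stand upright in size order within about 3 mm of their mat centres, tea by the kettle and the largest by the toaster, with the kettle and toaster unmoved; the second-largest was probably released up to 1 mm above its mat, because the touch-down check stopped early on a noisy force reading.

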